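# Pack a three-layer bit kit and close it

### The arm

A 7-joint arm with a two-finger parallel gripper is mounted at the origin on the work surface. World frame = base frame: x ahead of the robot, y to its left, z up, the work surface at z = 0. Lengths are in m, angles in rad, forces in N, time in s.
With the tool pointing down it reaches from about 0.35 to 0.9 m from the base axis. Payload 8.1 kg.
Tool frame: the origin (TCP) lies midway between the tips of the shut fingers; the grasp point (between the pads) lies 19 mm behind it; z points along the fingers, y is the line along which they close (so a half turn about z gives the same grasp; the last joint's range is limited). The gripper opens to 92 mm and grips with 3 to 60 N. Pads are 19 mm wide; open, the fingers measure 130 mm over their backs; the gripper's body (75 mm by 190 mm) begins 47 mm behind the grasp point.
Start: joints at [1.231, 0.434, 0.025, 1.573, -0.012, 1.134, -0.075], TCP at [0.147, -0.608, 0.227] pointing down, gripper open.
Joint ranges: [-2.62, 2.62], [-0.44, 2.09], [-1.27, 1.32], [0.08, 2.57], [-1.32, 4.46], [0.12, 2], [-2.74, 2.74]. Speed limits (rad/s): [2.22, 2.22, 3.01, 3.01, 3.14, 3.14, 3.14].

### API

Orientations are given as a rotation vector (axis times angle).
In Python, from cell import arm gives the robot as it stands.
- The arm moves only by the tool carry_out, never from a script. Its arguments are lists of equal length, an entry for each row: "claw": the finger opening in cm, from 0 to 9.18; "delta_pos": the shift along the tool's x, y, z in cm, a list of three; "angular": the turn, a rotation vector about the tool's x, y, z in rad, a list of three. In form: {"claw": [claw, ...], "delta_pos": [[dx, dy, dz], ...], "angular": [[ax, ay, az], ...]}. A call has 1 to 20 rows; each row shifts and turns the commanded pose from where the row before left it, along the tool's axes as they then stand; what a row does not reach is not made up. A row lasts 1/10 s, in which the tool goes at most 50 mm and 8.59 degrees, less where a joint would pass 70% of its speed; a pose out of reach is approached as far as the arm can. A call with a gripper value outside its range is refused whole. The fingers move at their own pace and stop on an object; "force" is the grip in N (left out, the last holds). Time passes only in rows, so rows that do not move let the fingers close. It gives the time, the measured TCP pose, the force, the opening and the grip force at its end, in the units of the state.
- arm.observe(): the state, without advancing time (a new reading comes with each control period).
- arm.get_image(name): name is "side" or "top"; returns a dict with "frame" (420x560x3 uint8, red, green, blue), "mtx" (3x3 intrinsics, pixels), "T" (4x4, takes a point from camera to world coordinates). Camera axes: x right, y down, z forward; pixel columns grow to the right and rows downward; lengths in m; the calibration is good to about 2 mm. A picture is of the moment at which its call begins. There is no depth.
- arm.sign_off(): hands the job in; it is judged then, once.
Trained networks look in a picture, given as the dict that the camera call returned (one of the last four; its "shot" number tells which), for a name from the list of things; names that differ only in an ending like _2 or _b are one class to them, and where a whole thing is asked for, a point or a joint stands for the part that bears it (a point fixed in the world has none). Each returns a list of dicts, best first, with "conf" (0 to 1); they miss things now and then, are a little off and sometimes report something else, mostly with a low value. They report only what shows in the picture. A call takes as long as a camera call. They do not tell look-alikes from the thing itself.
- arm.look_for(label, picture): "centre" ([column, row] as shares, 0 to 1, of the picture: columns of its width, rows of its height, amid what is visible of it).
- arm.trace(label, picture): "region" (420x560 bool, what is visible of it) and "centre" ([column, row] as shares, 0 to 1, of the picture: columns of its width, rows of its height, amid what is visible of it).
- arm.place_of(label, picture): "centre" ([column, row] as shares, 0 to 1, of the picture: columns of its width, rows of its height: a listed point, or the origin of a listed thing).
The state is a dict: "clock": time; "joints": joint angles; "dq": joint speeds; "joint_efforts": joint torques, N m; "position": TCP position; "ee_rot": TCP orientation; "force": force on the tool from outside, world axes, zero at the start; "ft_torque": the same for the moment, N m; "width": opening from 0.0 (shut) to 1.0 (fully open); "gripper_force": force on a finger pad.
Only numpy, scipy, OpenCV 4.12 (cv2) and the standard library are available. Lean on these libraries where they do the work, as an engineer would, in place of code of your own. Each camera call takes 0.05 s, during which the arm holds its last target. There are 200 camera calls.

### The job

Pack the case that has the green latch: put in the black bit tray first, flat on the bottom, then the blue tray on top of it, then the yellow tray, and close it with the green-handled lid so that the lid sits level on the rim all round. Leave the red-latched case empty and do not disturb the red-handled lid, the tub of bits or the finished kit.

Things in the scene. Friction and masses are not known exactly. Their poses are not given: they have to be found in the camera images.
- green_case: Target: open white case, green latch on its +x end, green floor; fixed. Origin: underside centre. Inside 94 (x) x 62 (y) mm, floor at 4 mm, rim at 62 mm, 3 mm walls flaring out 4 mm above 52 mm. Mid 54 mm of the +y and -y walls is open to the floor, for fingers. Seated origins above this one: black 4, blue 20, yellow 36, lid 54 mm (plate on rim, 2 mm above the trays).
- red_case: Open white case with a red latch block (44 mm wide, 50 mm tall, sticking out 10 mm) on its +x end and a red floor; fixed; otherwise the same shape as the green-latched one (outside 100 x 68 mm, 108 x 76 mm at the rim). It stays empty.
- black_tray: Black bit tray, a rigid block 88 (x) x 56 (y) x 16 (z) mm, 0.11 kg, loose, with 4 long bits lying in grooves along x. Top and underside flat: trays stack. Origin: centre of its underside; z up. Either way round is fine; 3 mm of play each side in the case. Grip it across the 56 mm width, at mid-length.
- blue_tray: Blue bit tray, a rigid block 88 (x) x 56 (y) x 16 (z) mm, 0.11 kg, loose, with 5 brass-tipped bits lying in grooves along x. Top and underside flat: trays stack. Origin: centre of its underside; z up. Either way round is fine; 3 mm of play each side in the case. Grip it across the 56 mm width, at mid-length.
- yellow_tray: Yellow bit tray, a rigid block 88 (x) x 56 (y) x 16 (z) mm, 0.11 kg, loose, with 6 short bits lying in grooves along x. Top and underside flat: trays stack. Origin: centre of its underside; z up. Either way round is fine; 3 mm of play each side in the case. Grip it across the 56 mm width, at mid-length.
- green_lid: White lid, green handle, 0.09 kg, lying on its plug. From the origin (centre of the plug's underside) up: plug 86 (x) x 54 (y) x 8 mm, plate 110 x 78 x 5 mm, handle rib 50 (x) x 12 (y) mm from 13 to 35 mm high. z up. On the case its plug goes inside with 4 mm of play each side and the plate rests on the rim; either way round is fine.
- red_lid: White lid, red handle, 0.09 kg, lying on its plug. From the origin (centre of the plug's underside) up: plug 86 (x) x 54 (y) x 8 mm, plate 110 x 78 x 5 mm, handle rib 50 (x) x 12 (y) mm from 13 to 35 mm high. z up. Not part of this job: leave it lying.
- bit_tub: Bystander: small open orange tub, 56 mm across and 45 mm tall, with bits standing in it up to 55 mm. Loose. Origin: centre of its underside.
- finished_kit: Bystander: closed white kit case with a blue latch on +x, 104 (x) x 74 (y) x 56 mm tall. Loose. Origin: centre of its underside.
Not all that is in view belongs to the job. There is more than one size of the black_tray; the job needs the smallest.

How it is judged:
By the outcome, as a careful person would: the job done as asked, in the order asked, and still so for the second after the job is handed in, with the robot touching nothing.
It also fails if it takes over 109 s, if anything falls off the work surface, if the arm or the gripper's body presses on something with over 40 N, if the wrist force passes 120 N, or if a joint passes its speed limit or range.

## Working session

There is one attempt and no reset: what is moved stays moved. The work goes in short steps, Python scripts to look and compute and a tool call to move; the robot and the scene stay as the last step left them, time stands still between calls to the robot, and variables do not carry over. Pictures are saved under pics/ and viewed, at most 14 in all, crops included, and the job is handed in when it is done.

Besides the shell and the picture viewer there is one more tool, called after "Request:" as name(argument=value, ...) on one line, values as JSON. carry_out: Moves the arm, as the interface text tells. Its arguments: {"type":"object","properties":{"claw":{"type":"array","items":{"type":"number"}},"delta_pos":{"type":"array","items":{"type":"array","items":{"type":"number"}}},"angular":{"type":"array","items":{"type":"array","items":{"type":"number"}}},"force":{"type":"number"}},"required":["claw","delta_pos","angular"]}

```bash
ls; mkdir -p pics; cat > h.py <<'E'
import numpy as np, cv2
from cell import arm
from scipy.spatial.transform import Rotation as R
def shot(n,save=None):
    p=arm.get_image(n)
    if save: cv2.imwrite('pics/'+save,p['frame'][:,:,::-1])
    return p
def toworld(p,px,z):
    K=np.array(p['mtx']);T=np.array(p['T'])
    d=T[:3,:3]@np.linalg.solve(K,[px[0],px[1],1]);o=T[:3,3]
    return o+d*(z-o[2])/d[2]
def topix(p,X):
    T=np.array(p['T']);c=T[:3,:3].T@(np.array(X)-T[:3,3]);q=np.array(p['mtx'])@c
    return q[:2]/q[2]
E
python3 - <<'E'
from h import *
np.set_printoptions(precision=4,suppress=True)
o=arm.observe();print(o)
t=shot('top','t0.png');s=shot('side','s0.png')
for p in (t,s):print(p['mtx'],p['T'])
for n in "green_case red_case black_tray blue_tray yellow_tray green_lid red_lid bit_tub finished_kit".split():
    for d in arm.place_of(n,t):
        c=np.array(d['centre'])*[560,420];print(n,round(d['conf'],2),c.round(),toworld(t,c,0).round(3))
E
```

```text
pics
{'clock': 0.0, 'joints': array([ 1.2314,  0.4352,  0.025 ,  1.5741, -0.0116,  1.134 , -0.0751]), 'dq': array([-0.0012, -0.0022,  0.0004, -0.0015,  0.0002, -0.0007, -0.0001]), 'joint_efforts': array([  0.001 , -66.7853,   0.9853, -31.4459,  -0.0605,   0.043 ,
         0.0002]), 'position': array([ 0.1465, -0.6071,  0.2259]), 'ee_rot': array([-3.1181, -0.3709,  0.0006]), 'force': array([-0.9792, -1.3539, -0.135 ]), 'ft_torque': array([ 0.0238,  0.0078, -0.0084]), 'gripper_force': 0.0, 'width': 0.9985342858809695}
[[490.8351   0.     277.5631]
 [  0.     490.8351 213.4017]
 [  0.       0.       1.    ]] [[ 0.0083 -0.9907  0.1355  0.4101]
 [-0.9999 -0.009  -0.0044 -0.0126]
 [ 0.0056 -0.1355 -0.9908  1.2423]
 [ 0.      0.      0.      1.    ]]
[[414.5583   0.     281.9047]
 [  0.     414.5583 208.5621]
 [  0.       0.       1.    ]] [[-0.787  -0.4031  0.4671  0.0804]
 [-0.617   0.5117 -0.598   0.6646]
 [ 0.0021 -0.7588 -0.6514  0.7277]
 [ 0.      0.      0.      1.    ]]
green_case 0.61 [170. 260.] [0.459 0.252 0.   ]
red_case 0.93 [239. 195.] [0.627 0.081 0.   ]
red_case 0.64 [308. 198.] [ 0.62  -0.096  0.   ]
black_tray 0.94 [287. 119.] [ 0.829 -0.04   0.   ]
black_tray 0.91 [323. 312.] [ 0.332 -0.134  0.   ]
black_tray 0.6 [308. 196.] [ 0.625 -0.097  0.   ]
blue_tray 0.86 [267. 269.] [0.439 0.007 0.   ]
yellow_tray 0.62 [371. 258.] [ 0.468 -0.256  0.   ]
green_lid 0.71 [391. 198.] [ 0.622 -0.31   0.   ]
red_lid 0.61 [168. 204.] [0.603 0.263 0.   ]
finished_kit 0.63 [112. 258.] [0.463 0.398 0.   ]
```

View pics/t0.png

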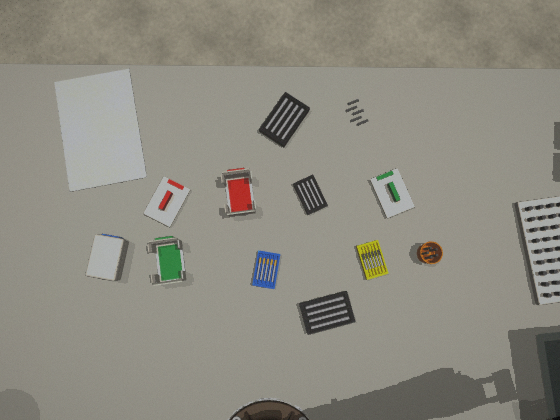

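View pics/s0.png

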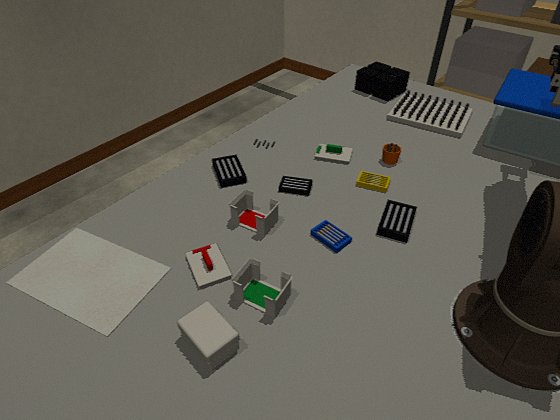

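The black trays are at (284,119), large, (327,312), large, and (310,195), the smallest and the same size as the blue one, so I choose (310,195). Both cases' x axes point roughly up the picture. The green case is at (169,260), and the green lid is at (392,193) with an extra green tab on its edge.

```bash
cat > fit.py <<'E'
from h import *
from scipy.optimize import minimize
def box(a,b,z0,z1,cx=0): return [[cx+i*a/2,j*b/2,z] for i in(-1,1) for j in(-1,1) for z in(z0,z1)]
tray=box(.088,.056,0,.016)
lid=box(.110,.078,.008,.013)+box(.05,.012,.013,.035)
case=box(.1,.068,0,.052)+box(.108,.076,.062,.062)+box(.01,.044,0,.05,.055)
kit=box(.104,.074,0,.056)
def hullmask(pts,up=4):
    m=np.zeros((420*up,560*up),np.uint8)
    cv2.fillConvexPoly(m,cv2.convexHull(((np.array(pts)+.5)*up*16-8).round().astype(np.int32)),1,shift=4); return m
def region(p,label,near,net=True):
    best=None
    for d in arm.trace(label,p):
        c=np.array(d['centre'])*[560,420]
        if np.hypot(*(c-near))<20: return d['region'].astype(np.uint8)
def hullof(m):
    n,l,st,_=cv2.connectedComponentsWithStats(m); k=1+np.argmax(st[1:,4])
    ys,xs=np.nonzero(l==k); q=np.array([[x+dx,y+dy] for x,y in zip(xs,ys) for dx in(-.4,.4) for dy in(-.4,.4)])
    return hullmask(q)
def proj(p,model,v,z0=0):
    c,s=np.cos(v[2]),np.sin(v[2]); M=np.array(model)
    W=np.c_[v[0]+c*M[:,0]-s*M[:,1],v[1]+s*M[:,0]+c*M[:,1],M[:,2]+z0]
    return np.array([topix(p,w) for w in W])
def fit(views,model,v0,z0=0):
    H=[(p,hullof(m)) for p,m in views]
    def cost(u):
        v=[u[0]/100,u[1]/100,u[2]/10]; r=0
        for p,h in H:
            m=hullmask(proj(p,model,v,z0)); r+=1-(m&h).sum()/(m|h).sum()
        return r/len(H)
    best=None
    for y in v0[2]:
        r=minimize(cost,[v0[0]*100,v0[1]*100,y*10],method='Nelder-Mead',options=dict(initial_simplex=np.array([v0[0]*100,v0[1]*100,y*10])+np.array([[0,0,0],[1.,0,0],[0,1.,0],[0,0,2.]]),xatol=.01,fatol=1e-4))
        if best is None or r.fun<best.fun: best=r
    return np.array([best.x[0]/100,best.x[1]/100,best.x[2]/10]),best.fun
E
cat > loc.py <<'E'
from fit import *
import sys
t=shot('top');s=shot('side')
cv2.imwrite('pics/crop.png',cv2.resize(t['frame'][90:345,140:440,::-1],None,fx=2.6,fy=2.35,interpolation=cv2.INTER_CUBIC))
Y=[0,.4,.8,1.2,1.6,-.4,-.8,-1.2]
for n,mod,g in [('green_case',case,(.459,.252)),('black_tray',tray,(.625,-.097)),('blue_tray',tray,(.439,.007)),('yellow_tray',tray,(.468,-.256)),('green_lid',lid,(.622,-.31)),('red_case',case,(.627,.081)),('red_lid',lid,(.603,.263)),('finished_kit',kit,(.463,.398))]:
    V=[]
    for p in (t,s):
        m=region(p,n,topix(p,[*g,.02]))
        V.append((p,m))
    for nm,W in (('top',V[:1]),('side',V[1:]),('both',V)):
        if any(m is None for _,m in W): print(n,nm,'none');continue
        yy=[0,.3,-.3] if 'case' in n else Y
        r,f=fit(W,mod,[*g,yy]);print(n,nm,r.round(4),round(f,3))
for d in arm.look_for('bit_tub',t): print(d['conf'],toworld(t,np.array(d['centre'])*[560,420],.03))
E
python3 loc.py
```

```text
green_case top [0.4539 0.251  0.1371] 0.033
green_case side [0.4578 0.2518 0.126 ] 0.049
green_case both [0.4549 0.2513 0.132 ] 0.054
black_tray top [ 0.6283 -0.1002  0.4437] 0.061
black_tray side none
black_tray both none
blue_tray top [ 0.4368  0.009  -0.1286] 0.088
blue_tray side [0.4397 0.0095 2.9999] 0.052
blue_tray both [ 0.4387  0.0097 -0.1287] 0.079
yellow_tray top [ 0.4642 -0.255   0.2736] 0.085
yellow_tray side [ 0.4665 -0.256   0.2577] 0.056
yellow_tray both [ 0.4658 -0.2556  0.2637] 0.076
green_lid top [ 0.6342 -0.3091  0.3847] 0.037
green_lid side [ 0.6389 -0.3083  0.4636] 0.07
green_lid both [ 0.6357 -0.3089  0.3957] 0.079
red_case top [0.6247 0.0795 0.1299] 0.049
red_case side [0.6281 0.0799 0.1436] 0.044
red_case both [0.6271 0.0804 0.1325] 0.055
red_lid top [ 0.608   0.2649 -0.4538] 0.034
red_lid side [ 0.611   0.266  -0.4596] 0.033
red_lid both [0.6101 0.2652 2.6947] 0.049
finished_kit top [ 0.4634  0.4002 -0.1502] 0.048
finished_kit side [ 0.4683  0.3996 -0.2253] 0.089
finished_kit both [ 0.4644  0.3992 -0.1923] 0.076
0.96 [ 0.47736482 -0.3928534   0.03      ]
```

View pics/crop.png

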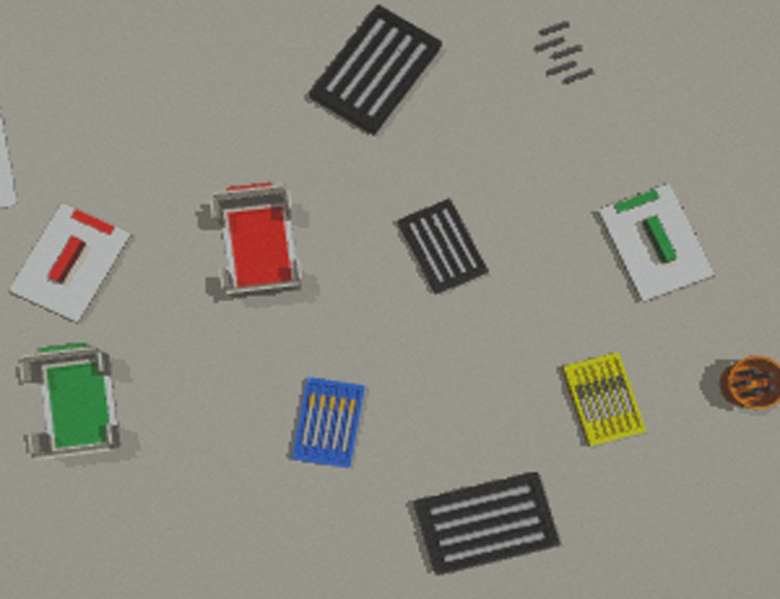

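The crop confirms it: the black tray at crop (443,245), full-frame (310,195), matches the blue tray's size, and the two other black trays are clearly larger. I'll write the planner next.

```bash
cat > plan.py <<'E'
import sys
from h import *
# args: x y z yaw ; prints turn (tool rotvec) and shift in cm in tool axes AFTER the turn
x,y,z,yaw=map(float,sys.argv[1:5]); o=arm.observe()
c,s=np.cos(yaw),np.sin(yaw); Rd=np.array([[c,s,0],[s,-c,0],[0,0,-1.]])
R0=R.from_rotvec(o['ee_rot'])
print('turn',(R0.inv()*R.from_matrix(Rd)).as_rotvec().round(4),'shift_after_turn_cm',((Rd.T@(np.array([x,y,z])-o['position']))*100).round(2),
 'clock',round(o['clock'],2),'pos',o['position'].round(4),'F',o['force'].round(1),'w',round(o['width'],3),'gf',round(o['gripper_force'],1))
E
python3 plan.py .63 -.1 .15 .444
```

```text
turn [ 0.      0.     -0.2073] shift_after_turn_cm [ 65.46 -25.07   7.67] clock 1.5 pos [ 0.1466 -0.6076  0.2267] F [ 0.3 -0.1 -0.3] w 1.002 gf 0.0
```

Request:
carry_out(claw=[9.1,9.1,9.1,9.1,9.1,9.1,9.1,9.1,9.1,9.1,9.1,9.1,9.1,9.1,9.1,9.1,9.1,9.1,9.1,9.1], delta_pos=[[0,0,0],[0,0,0],[3.64,-1.39,0.43],[3.64,-1.39,0.43],[3.64,-1.39,0.43],[3.64,-1.39,0.43],[3.64,-1.39,0.43],[3.64,-1.39,0.43],[3.64,-1.39,0.43],[3.64,-1.39,0.43],[3.64,-1.39,0.43],[3.64,-1.39,0.43],[3.64,-1.39,0.43],[3.64,-1.39,0.43],[3.64,-1.39,0.43],[3.64,-1.39,0.43],[3.64,-1.39,0.43],[3.64,-1.39,0.43],[3.64,-1.39,0.43],[0,0,0]], angular=[[0,0,-0.104],[0,0,-0.104],[0,0,0],[0,0,0],[0,0,0],[0,0,0],[0,0,0],[0,0,0],[0,0,0],[0,0,0],[0,0,0],[0,0,0],[0,0,0],[0,0,0],[0,0,0],[0,0,0],[0,0,0],[0,0,0],[0,0,0],[0,0,0]])

```text
clock: 3.5
position: [0.6067, -0.1215, 0.1531]
ee_rot: [-3.059, -0.703, -0.004]
force: [-0.2, 0.6, -0.3]
width: 0.991
gripper_force: 0.0
```

```bash
python3 plan.py .63 -.1 .003 .444
```

```text
turn [-0.0026 -0.003   0.0082] shift_after_turn_cm [ 3.03 -0.94 15.01] clock 3.5 pos [ 0.6067 -0.1215  0.1531] F [-0.2  0.6 -0.3] w 0.991 gf 0.0
```

Request:
carry_out(claw=[9.1,9.1,9.1,9.1,9.1,9.1,9.1], delta_pos=[[1.5,-0.47,2],[1.53,-0.47,2],[0,0,2.5],[0,0,2.5],[0,0,1.5],[0,0,0.5],[0,0,0]], angular=[[-0.0026,-0.003,0.008],[0,0,0],[0,0,0],[0,0,0],[0,0,0],[0,0,0],[0,0,0]])

```text
clock: 4.2
position: [0.6266, -0.1072, 0.0434]
ee_rot: [3.064, 0.679, -0.005]
force: [0.9, 0.0, 0.0]
width: 0.994
gripper_force: 0.0
```

```bash
python3 plan.py .63 -.1 .003 .444; python3 - <<'E'
from h import *
t=shot('top');s=shot('side')
a=cv2.resize(t['frame'][130:260,240:400],(640,520)); b=cv2.resize(s['frame'][130:260,220:380],(640,520))
cv2.imwrite('pics/g1.png',np.hstack([a,b])[:,:,::-1][:, :, :]) if 0 else cv2.imwrite('pics/g1.png',cv2.resize(np.hstack([a,b]),(800,325))[:,:,::-1])
E
```

```text
turn [ 0.0023  0.0037 -0.0076] shift_after_turn_cm [ 0.62 -0.51  4.04] clock 4.2 pos [ 0.6266 -0.1072  0.0434] F [0.9 0.  0. ] w 0.994 gf 0.0
```

View pics/g1.png

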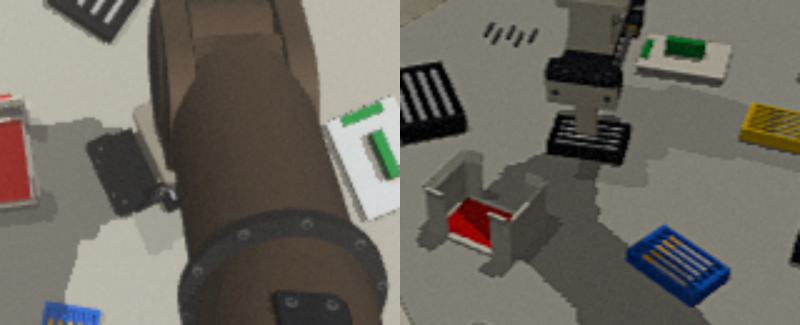

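The tool is over the small black tray at about (590,140) in the right-hand crop. Next I finish the alignment, descend and grip.

Request:
carry_out(claw=[9.1,9.1,9.1,9.1,9.1,9.1], delta_pos=[[0.62,-0.51,0.5],[0,0,1],[0,0,1],[0,0,0.5],[0,0,0.5],[0,0,0]], angular=[[0,0,0],[0,0,0],[0,0,0],[0,0,0],[0,0,0],[0,0,0]])

```text
clock: 4.9
position: [0.6296, -0.1, 0.0075]
ee_rot: [3.064, 0.68, -0.006]
force: [-0.0, -0.3, -1.0]
width: 0.99
gripper_force: 0.0
```

```bash
python3 plan.py .63 -.1 .003 .444
```

```text
turn [ 0.002   0.0044 -0.0075] shift_after_turn_cm [0.04 0.02 0.45] clock 4.9 pos [ 0.6296 -0.1     0.0075] F [-0.  -0.3 -1. ] w 0.99 gf 0.0
```

Request:
carry_out(claw=[9.1,9.1,7,5,4.5,4.5,4.5,4.5,4.5,4.5], delta_pos=[[0,0,0.4],[0,0,0],[0,0,0],[0,0,0],[0,0,0],[0,0,0],[0,0,0],[0,0,0],[0,0,0],[0,0,0]], angular=[[0.002,0.004,-0.0075],[0,0,0],[0,0,0],[0,0,0],[0,0,0],[0,0,0],[0,0,0],[0,0,0],[0,0,0],[0,0,0]], force=25)

```text
clock: 5.9
position: [0.6302, -0.0998, 0.0046]
ee_rot: [3.064, 0.692, 0.002]
force: [-0.7, 0.9, 2.6]
width: 0.603
gripper_force: 25.0
```

```bash
python3 plan.py .63 -.1 .003 .444
```

```text
turn [ 0.0006 -0.001   0.0003] shift_after_turn_cm [-0.03  0.01  0.16] clock 5.9 pos [ 0.6302 -0.0998  0.0046] F [-0.7  0.9  2.6] w 0.603 gf 25.0
```

Request:
carry_out(claw=[4.5,4.5,4.5,4.5,4.5,4.5,4.5], delta_pos=[[0,0,-1],[0,0,-2.5],[0,0,-3],[0,0,-3],[0,0,-3],[0,0,0],[0,0,0]], angular=[[0,0,0],[0,0,0],[0,0,0],[0,0,0],[0,0,0.15],[0,0,0.15],[0,0,0.012]])

```text
clock: 6.6
position: [0.6306, -0.0999, 0.1312]
ee_rot: [3.134, 0.203, 0.005]
force: [0.3, 0.8, -2.2]
width: 0.609
gripper_force: 25.0
```

```bash
python3 plan.py .455 .2513 .13 .132
```

```text
turn [ 0.0011 -0.0034 -0.0027] shift_after_turn_cm [-12.79 -37.13   0.12] clock 6.6 pos [ 0.6306 -0.0999  0.1312] F [ 0.3  0.8 -2.2] w 0.609 gf 25.0
```

Request:
carry_out(claw=[4.5,4.5,4.5,4.5,4.5,4.5,4.5,4.5,4.5,4.5,4.5,4.5,4.5,4.5,4.5,4.5], delta_pos=[[-0.91,-2.65,0],[-0.91,-2.65,0],[-0.91,-2.65,0],[-0.91,-2.65,0],[-0.91,-2.65,0],[-0.91,-2.65,0],[-0.91,-2.65,0],[-0.91,-2.65,0],[-0.91,-2.65,0],[-0.91,-2.65,0],[-0.91,-2.65,0],[-0.91,-2.65,0],[-0.91,-2.65,0],[-0.91,-2.65,0],[0,0,0],[0,0,0]], angular=[[0,0,0],[0,0,0],[0,0,0],[0,0,0],[0,0,0],[0,0,0],[0,0,0],[0,0,0],[0,0,0],[0,0,0],[0,0,0],[0,0,0],[0,0,0],[0,0,0],[0,0,0],[0,0,0]])

```text
clock: 8.2
position: [0.4542, 0.2512, 0.1288]
ee_rot: [3.133, 0.215, 0.0]
force: [0.5, -1.3, -0.4]
width: 0.605
gripper_force: 25.0
```

```bash
python3 plan.py .455 .2513 .13 .132;  python3 - <<'E'
from h import *
t=shot('top');s=shot('side')
a=cv2.resize(t['frame'][180:310,100:260],(640,520)); b=cv2.resize(s['frame'][200:330,180:340],(640,520))
cv2.imwrite('pics/g2.png',cv2.resize(np.hstack([a,b]),(800,325))[:,:,::-1])
E
```

```text
turn [ 0.0011 -0.0001  0.005 ] shift_after_turn_cm [ 0.08 -0.   -0.12] clock 8.2 pos [0.4542 0.2512 0.1288] F [ 0.5 -1.3 -0.4] w 0.605 gf 25.0
```

View pics/g2.png

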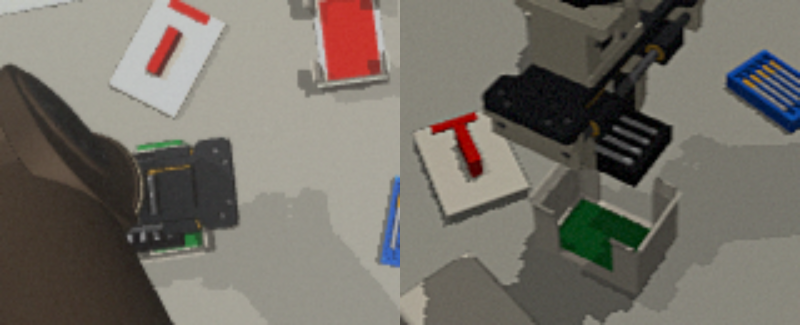

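The tray hangs over the green case, with its near corner at about side pixel (275,274) and its right top corner at about (289,249). I'll compare these with the prediction.

```bash
python3 - <<'E'
from fit import *
s=shot('side')
o=arm.observe();print(o['position'])
for v in ([.4545,.2513,.130],):
  q=proj(s,tray,v,o['position'][2]-.0046)
  print(np.c_[np.array(tray),q].round(3))
  im=cv2.resize(s['frame'][200:330,180:340,::-1],(800,650),interpolation=cv2.INTER_CUBIC)
  for p in q: cv2.circle(im,tuple(int(a) for a in ((p+.5-[180,200])*5)),3,(255,0,255),-1)
  for p in proj(s,case,[.4549,.2513,.132]): cv2.circle(im,tuple(int(a) for a in ((p+.5-[180,200])*5)),2,(0,255,255),-1)
  cv2.imwrite('pics/g3.png',im[:600])
E
```

```text
[0.45525462 0.24975063 0.12899144]
[[-4.40000e-02 -2.80000e-02  0.00000e+00  2.87729e+02  2.56588e+02]
 [-4.40000e-02 -2.80000e-02  1.60000e-02  2.87821e+02  2.50963e+02]
 [-4.40000e-02  2.80000e-02  0.00000e+00  2.72823e+02  2.75507e+02]
 [-4.40000e-02  2.80000e-02  1.60000e-02  2.72717e+02  2.69871e+02]
 [ 4.40000e-02 -2.80000e-02  0.00000e+00  2.50575e+02  2.40365e+02]
 [ 4.40000e-02 -2.80000e-02  1.60000e-02  2.50202e+02  2.34765e+02]
 [ 4.40000e-02  2.80000e-02  0.00000e+00  2.34619e+02  2.57765e+02]
 [ 4.40000e-02  2.80000e-02  1.60000e-02  2.34022e+02  2.52137e+02]]
```

View pics/g3.png

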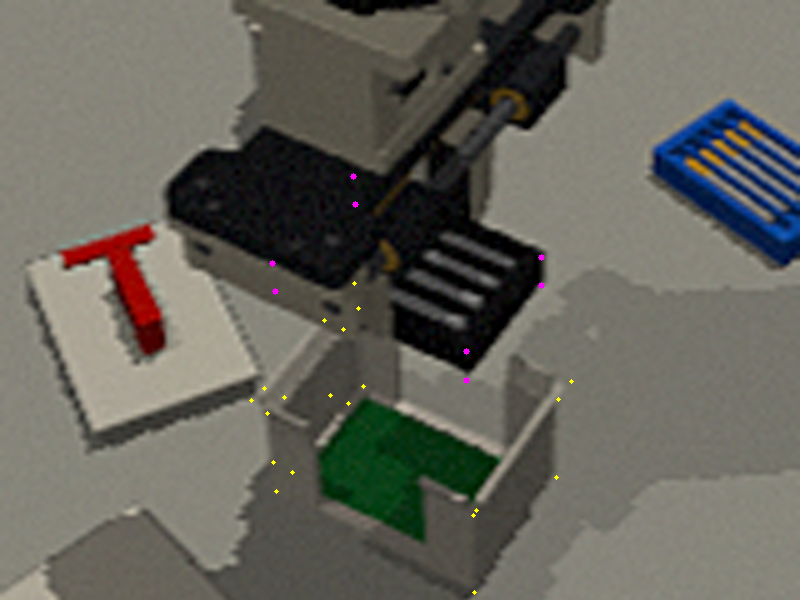

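The tray appears about 2 px higher than predicted in the side view (near corner (473,370) against (466,380) in the crop). I'll triangulate its -x edge with the top view before lowering.

```bash
python3 - <<'E'
from fit import *
t=shot('top');s=shot('side')
o=arm.observe();print(o['position'],o['ee_rot'])
a=cv2.resize(t['frame'][225:295,140:195,::-1],(440,560),interpolation=cv2.INTER_CUBIC)
for p in proj(t,tray,[.4545,.2513,.130],.1245): cv2.circle(a,tuple(int(k) for k in ((p+.5-[140,225])*8)),3,(255,0,255),-1)
for p in proj(t,case,[.4549,.2513,.132]): cv2.circle(a,tuple(int(k) for k in ((p+.5-[140,225])*8)),2,(0,255,255),-1)
b=cv2.resize(s['frame'][230:300,250:295,::-1],(360,560),interpolation=cv2.INTER_CUBIC)
cv2.imwrite('pics/g4.png',np.hstack([a,b]))
E
```

```text
[0.45531362 0.24996095 0.12910682] [3.13400371e+00 2.05887223e-01 1.49741350e-03]
```

View pics/g4.png

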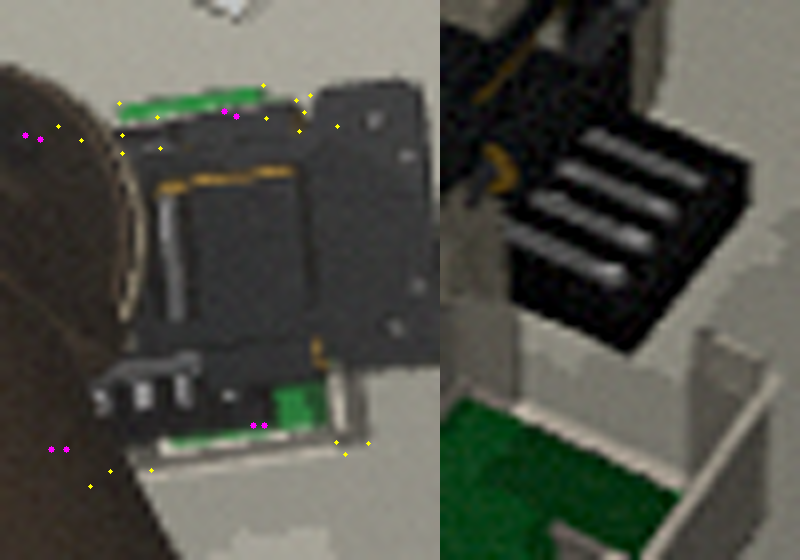

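```bash
for i in 1 2 3; do python3 -c "
from h import *;arm.get_image('side')"; python3 plan.py .4555 .2525 .0095 .132; done
```

```text
turn [ 0.0007 -0.001  -0.0008] shift_after_turn_cm [ 0.05 -0.23 11.97] clock 8.5 pos [0.4553 0.2502 0.1292] F [ 0.4  0.5 -0.7] w 0.605 gf 25.0
turn [ 0.0006 -0.0011 -0.0007] shift_after_turn_cm [ 0.06 -0.21 11.97] clock 8.55 pos [0.4552 0.2504 0.1292] F [-0.   0.5 -2.2] w 0.609 gf 25.0
turn [ 0.0005 -0.0011 -0.0005] shift_after_turn_cm [ 0.06 -0.19 11.97] clock 8.6 pos [0.4552 0.2505 0.1292] F [ 0.7 -0.2 -2. ] w 0.604 gf 25.0
```

Request:
carry_out(claw=[4.5,4.5,4.5,4.5,4.5,4.5,4.5,4.5,4.5,4.5], delta_pos=[[0.05,-0.17,2],[0,0,2],[0,0,1.5],[0,0,1],[0,0,1],[0,0,1],[0,0,1],[0,0,0],[0,0,0],[0,0,0]], angular=[[0,0,0],[0,0,0],[0,0,0],[0,0,0],[0,0,0],[0,0,0],[0,0,0],[0,0,0],[0,0,0],[0,0,0]])

```text
clock: 9.6
position: [0.4555, 0.2531, 0.0347]
ee_rot: [-3.135, -0.208, -0.003]
force: [-0.4, 0.7, -1.1]
width: 0.609
gripper_force: 25.0
```

```bash
python3 plan.py .4555 .2525 .0095 .132; python3 - <<'E'
from h import *
t=shot('top');s=shot('side')
a=cv2.resize(t['frame'][225:295,140:195,::-1],(440,560),interpolation=cv2.INTER_CUBIC)
b=cv2.resize(s['frame'][250:320,230:295,::-1],(360,388),interpolation=cv2.INTER_CUBIC)
cv2.imwrite('pics/g5.png',np.hstack([a[:388] if 0 else a,cv2.copyMakeBorder(b,0,172,0,0,0)]))
E
```

```text
turn [-0.0001 -0.0018  0.0002] shift_after_turn_cm [-0.01  0.06  2.52] clock 9.6 pos [0.4555 0.2531 0.0347] F [-0.4  0.7 -1.1] w 0.609 gf 25.0
```

View pics/g5.png

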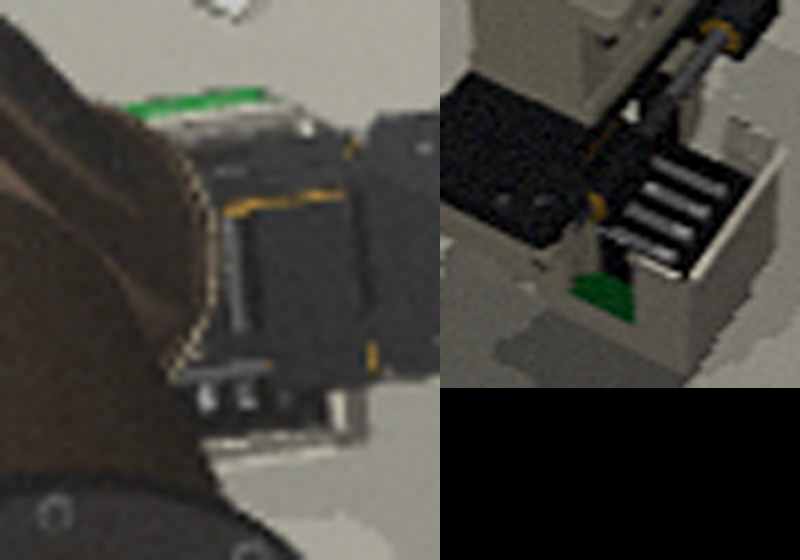

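The tray is inside the walls at z≈30 mm with no contact force. Its -x end sits clear of the wall at crop (690,275). I lower it further.

Request:
carry_out(claw=[4.5,4.5,4.5,4.5,4.5], delta_pos=[[0,0,1],[0,0,0.8],[0,0,0.6],[0,0,0],[0,0,0]], angular=[[0,0,0],[0,0,0],[0,0,0],[0,0,0],[0,0,0]])

```text
clock: 10.2
position: [0.455, 0.2527, 0.0099]
ee_rot: [3.134, 0.208, 0.001]
force: [0.1, -0.2, -0.3]
width: 0.608
gripper_force: 25.0
```

```bash
python3 plan.py .4555 .2525 .0085 .132
```

```text
turn [ 0.0006 -0.0004  0.0003] shift_after_turn_cm [0.04 0.03 0.14] clock 10.2 pos [0.455  0.2527 0.0099] F [ 0.1 -0.2 -0.3] w 0.608 gf 25.0
```

Down by 1–2 mm to touch, release to a moderate opening, then rise.

Request:
carry_out(claw=[4.5,4.5,4.5,7.5,7.5,7.5,7.5,7.5,7.5,7.5,7.5,7.5,7.5,7.5,7.5], delta_pos=[[0,0,0.1],[0,0,0.05],[0,0,0],[0,0,0],[0,0,0],[0,0,0],[0,0,0],[0,0,-0.5],[0,0,-1.5],[0,0,-2.5],[0,0,-3],[0,0,-3],[0,0,-2],[0,0,0],[0,0,0]], angular=[[0,0,0],[0,0,0],[0,0,0],[0,0,0],[0,0,0],[0,0,0],[0,0,0],[0,0,0],[0,0,0],[0,0,0],[0,0,0],[0,0,0],[0,0,0.13],[0,0,0.13],[0,0,0]])

```text
clock: 11.7
position: [0.4554, 0.2531, 0.1348]
ee_rot: [-3.134, 0.204, -0.004]
force: [-0.1, 0.5, 1.0]
width: 0.813
gripper_force: 0.0
```

```bash
python3 plan.py .439 .0105 .13 -.129; python3 - <<'E'
from fit import *
s=shot('side')
m=region(s,'black_tray',topix(s,[.455,.252,.02]))
print(m is not None)
if m is not None: 
  ys,xs=np.nonzero(m);print(xs.min(),xs.max(),ys.min(),ys.max())
E
```

```text
turn [-0.001  -0.0026 -0.0009] shift_after_turn_cm [ 1.49 24.27  0.48] clock 11.7 pos [0.4554 0.2531 0.1348] F [-0.1  0.5  1. ] w 0.813 gf 0.0
True
244 279 275 307
```

Request:
carry_out(claw=[9,9,9,9,9,9,9,9,9,9,9,9,9,9,9,9], delta_pos=[[0.15,2.43,0],[0.15,2.43,0],[0.15,2.43,0],[0.15,2.43,0],[0.15,2.43,0],[0.15,2.43,0],[0.15,2.43,0],[0.15,2.43,0],[0.15,2.43,0],[0.15,2.43,0],[0,0,2],[0,0,2],[0,0,2],[0,0,2],[0,0,1],[0,0,0]], angular=[[0,0,0],[0,0,0],[0,0,0],[0,0,0],[0,0,0],[0,0,0],[0,0,0],[0,0,0],[0,0,0],[0,0,0],[0,0,0],[0,0,0],[0,0,0],[0,0,0],[0,0,0],[0,0,0]])

```text
clock: 13.4
position: [0.4379, 0.0098, 0.0425]
ee_rot: [3.135, -0.197, -0.003]
force: [-0.7, -0.8, 0.6]
width: 0.975
gripper_force: 0.0
```

```bash
python3 plan.py .439 .0105 .004 -.129
```

```text
turn [0.0007 0.0021 0.0032] shift_after_turn_cm [ 0.1  -0.08  3.85] clock 13.4 pos [0.4379 0.0098 0.0425] F [-0.7 -0.8  0.6] w 0.975 gf 0.0
```

Request:
carry_out(claw=[9,9,9,9,9,9,4.5,4.5,4.5,4.5,4.5,4.5,4.5,4.5], delta_pos=[[0.1,-0.08,1],[0,0,1],[0,0,1],[0,0,0.5],[0,0,0.3],[0,0,0],[0,0,0],[0,0,0],[0,0,0],[0,0,0],[0,0,0],[0,0,0],[0,0,0],[0,0,0]], angular=[[0.0007,0.002,0.003],[0,0,0],[0,0,0],[0,0,0],[0,0,0],[0,0,0],[0,0,0],[0,0,0],[0,0,0],[0,0,0],[0,0,0],[0,0,0],[0,0,0],[0,0,0]])

```text
clock: 14.8
position: [0.4404, 0.0106, 0.0059]
ee_rot: [-3.134, 0.205, -0.005]
force: [-0.5, -0.2, 4.6]
width: 0.605
gripper_force: 24.9
```

```bash
python3 plan.py .439 .0105 .13 -.129
```

```text
turn [-0.0007 -0.0034 -0.0017] shift_after_turn_cm [ -0.14   0.03 -12.41] clock 14.8 pos [0.4404 0.0106 0.0059] F [-0.5 -0.2  4.6] w 0.605 gf 24.9
```

Request:
carry_out(claw=[4.5,4.5,4.5,4.5,4.5,4.5,4.5], delta_pos=[[0,0,-1],[0,0,-2.5],[0,0,-3],[0,0,-3],[0,0,-3],[0,0,0],[0,0,0]], angular=[[0,0,0],[0,0,0],[0,0,0],[0,0,0],[0,0,-0.13],[0,0,-0.13],[0,0,0]])

```text
clock: 15.5
position: [0.4403, 0.0105, 0.132]
ee_rot: [-3.135, -0.206, -0.008]
force: [0.6, 0.0, -1.4]
width: 0.607
gripper_force: 24.9
```

```bash
python3 plan.py .4557 .2525 .13 .132
```

```text
turn [ 0.0002 -0.0053 -0.0009] shift_after_turn_cm [  4.72 -23.79   0.2 ] clock 15.5 pos [0.4403 0.0105 0.132 ] F [ 0.6  0.  -1.4] w 0.607 gf 24.9
```

Request:
carry_out(claw=[4.5,4.5,4.5,4.5,4.5,4.5,4.5,4.5,4.5,4.5,4.5,4.5,4.5], delta_pos=[[0.47,-2.38,0],[0.47,-2.38,0],[0.47,-2.38,0],[0.47,-2.38,0],[0.47,-2.38,0],[0.47,-2.38,0],[0.47,-2.38,0],[0.47,-2.38,0],[0.47,-2.38,0],[0.47,-2.38,0],[0,0,1.5],[0,0,1.5],[0,0,0]], angular=[[0,-0.004,0],[0,0,0],[0,0,0],[0,0,0],[0,0,0],[0,0,0],[0,0,0],[0,0,0],[0,0,0],[0,0,0],[0,0,0],[0,0,0],[0,0,0]])

```text
clock: 16.8
position: [0.454, 0.2515, 0.0985]
ee_rot: [3.133, 0.198, -0.008]
force: [-0.1, 0.1, -1.2]
width: 0.606
gripper_force: 24.9
```

```bash
python3 plan.py .4557 .2525 .0275 .132; python3 - <<'E'
from h import *
t=shot('top');s=shot('side')
a=cv2.resize(t['frame'][225:295,140:195,::-1],(440,560),interpolation=cv2.INTER_CUBIC)
b=cv2.resize(s['frame'][240:310,240:285,::-1],(360,560),interpolation=cv2.INTER_CUBIC)
cv2.imwrite('pics/g6.png',np.hstack([a,b]))
E
```

```text
turn [ 0.0025  0.0054 -0.0058] shift_after_turn_cm [ 0.18 -0.07  7.1 ] clock 16.8 pos [0.454  0.2515 0.0985] F [-0.1  0.1 -1.2] w 0.606 gf 24.9
```

View pics/g6.png

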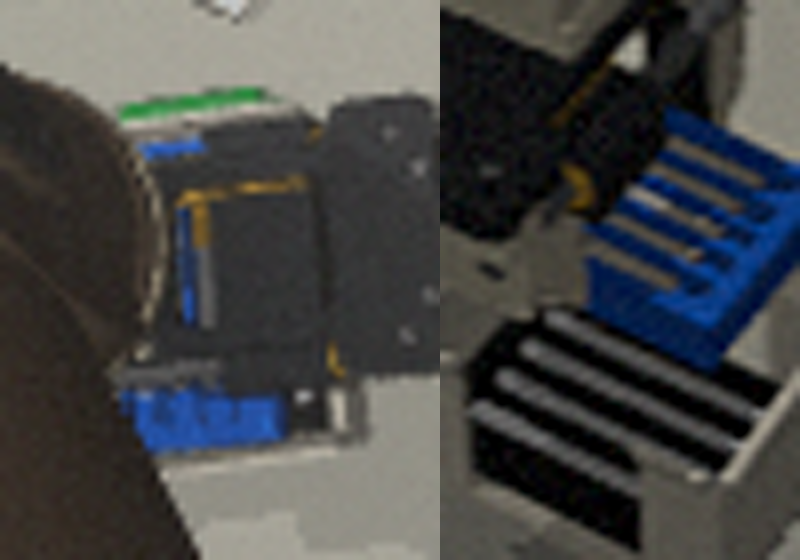

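Black lies flat on the floor, and blue is held above it with its -x edge at crop row 443, slightly towards -x. I'll shift +x a bit while lowering.

Request:
carry_out(claw=[4.5,4.5,4.5,4.5,4.5,4.5,4.5,4.5], delta_pos=[[0.2,-0.05,1],[0.05,0,1],[0,0,1],[0,0,1],[0,0,1],[0,0,1],[0,0,0],[0,0,0]], angular=[[0.002,0.005,-0.005],[0,0,0],[0,0,0],[0,0,0],[0,0,0],[0,0,0],[0,0,0],[0,0,0]])

```text
clock: 17.7
position: [0.4583, 0.2535, 0.0405]
ee_rot: [-3.133, -0.211, -0.006]
force: [0.5, 0.0, -0.7]
width: 0.606
gripper_force: 24.9
```

```bash
python3 plan.py .4565 .2525 .0259 .132
```

```text
turn [-0.0016 -0.0037  0.0023] shift_after_turn_cm [-0.19  0.08  1.46] clock 17.7 pos [0.4583 0.2535 0.0405] F [ 0.5  0.  -0.7] w 0.606 gf 24.9
```

Request:
carry_out(claw=[4.5,4.5,4.5,4.5,4.5], delta_pos=[[-0.12,0.05,0.5],[0,0,0.5],[0,0,0.35],[0,0,0],[0,0,0]], angular=[[0,-0.003,0.002],[0,0,0],[0,0,0],[0,0,0],[0,0,0]])

```text
clock: 18.2
position: [0.4573, 0.253, 0.0272]
ee_rot: [-3.133, -0.207, -0.002]
force: [0.1, 0.5, -0.8]
width: 0.606
gripper_force: 24.9
```

```bash
python3 plan.py .4565 .2525 .0259 .132
```

```text
turn [-0.0018 -0.0011  0.0003] shift_after_turn_cm [-0.09  0.03  0.13] clock 18.2 pos [0.4573 0.253  0.0272] F [ 0.1  0.5 -0.8] w 0.606 gf 24.9
```

Request:
carry_out(claw=[4.5,4.5,4.5,7.5,7.5,7.5,7.5,7.5,7.5,7.5,7.5,7.5,7.5,7.5,7.5], delta_pos=[[0,0,0.1],[0,0,0.05],[0,0,0],[0,0,0],[0,0,0],[0,0,0],[0,0,0],[0,0,-0.5],[0,0,-1.5],[0,0,-2.5],[0,0,-3],[0,0,-3],[0,0,0],[0,0,0],[0,0,0]], angular=[[0,0,0],[0,0,0],[0,0,0],[0,0,0],[0,0,0],[0,0,0],[0,0,0],[0,0,0],[0,0,0],[0,0,0],[0,0,0],[0,0,0],[0,0,-0.132],[0,0,0],[0,0,0]])

```text
clock: 19.7
position: [0.457, 0.2524, 0.1305]
ee_rot: [-3.113, -0.408, -0.001]
force: [0.7, -0.5, 0.4]
width: 0.82
gripper_force: 0.0
```

```bash
python3 plan.py .466 -.255 .13 .264
```

```text
turn [-0.0016 -0.0008 -0.0034] shift_after_turn_cm [-12.37  49.22   0.05] clock 19.7 pos [0.457  0.2524 0.1305] F [ 0.7 -0.5  0.4] w 0.82 gf 0.0
```

Request:
carry_out(claw=[9,9,9,9,9,9,9,9,9,9,9,9,9,9,9,9,9,9,9,9], delta_pos=[[-0.69,2.73,0],[-0.69,2.73,0],[-0.69,2.73,0],[-0.69,2.73,0],[-0.69,2.73,0],[-0.69,2.73,0],[-0.69,2.73,0],[-0.69,2.73,0],[-0.69,2.73,0],[-0.69,2.73,0],[-0.69,2.73,0],[-0.69,2.73,0],[-0.69,2.73,0],[-0.69,2.73,0],[-0.69,2.73,0],[-0.69,2.73,0],[-0.69,2.73,0],[-0.69,2.73,0],[0,0,0],[0,0,0]], angular=[[0,0,-0.003],[0,0,0],[0,0,0],[0,0,0],[0,0,0],[0,0,0],[0,0,0],[0,0,0],[0,0,0],[0,0,0],[0,0,0],[0,0,0],[0,0,0],[0,0,0],[0,0,0],[0,0,0],[0,0,0],[0,0,0],[0,0,0],[0,0,0]])

```text
clock: 21.7
position: [0.4664, -0.2541, 0.1288]
ee_rot: [-3.111, -0.412, 0.0]
force: [-0.2, -0.1, 0.7]
width: 0.979
gripper_force: 0.0
```

```bash
python3 plan.py .466 -.255 .004 .264; python3 - <<'E'
from h import *
t=shot('top');s=shot('side')
a=cv2.resize(t['frame'][225:295,140:195,::-1],(440,560),interpolation=cv2.INTER_CUBIC)
b=cv2.resize(s['frame'][250:320,230:295,::-1],(360,388),interpolation=cv2.INTER_CUBIC)
cv2.imwrite('pics/g7.png',np.hstack([a,cv2.copyMakeBorder(b,0,172,0,0,0)]))
E
```

```text
turn [-0.0029 -0.0001 -0.0004] shift_after_turn_cm [-0.06  0.07 12.48] clock 21.7 pos [ 0.4664 -0.2541  0.1288] F [-0.2 -0.1  0.7] w 0.979 gf 0.0
```

View pics/g7.png

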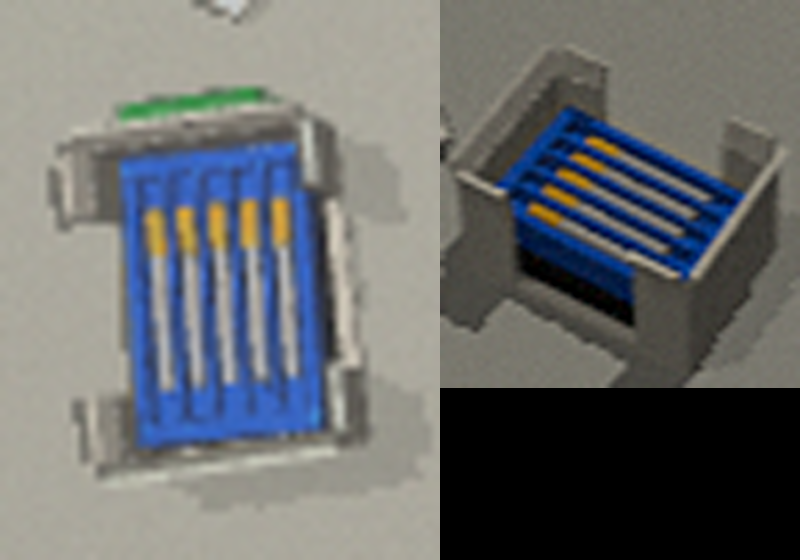

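Blue lies flat on black in the green case, centred at crop (225,295). Next I pick up yellow.

Request:
carry_out(claw=[9,9,9,9,9,9,9,9,9,4.5,4.5,4.5,4.5,4.5,4.5,4.5,4.5], delta_pos=[[0,0.07,2],[0,0,2],[0,0,2],[0,0,2],[0,0,2],[0,0,1],[0,0,1],[0,0,0.4],[0,0,0],[0,0,0],[0,0,0],[0,0,0],[0,0,0],[0,0,0],[0,0,0],[0,0,0],[0,0,0]], angular=[[-0.002,0,0],[0,0,0],[0,0,0],[0,0,0],[0,0,0],[0,0,0],[0,0,0],[0,0,0],[0,0,0],[0,0,0],[0,0,0],[0,0,0],[0,0,0],[0,0,0],[0,0,0],[0,0,0],[0,0,0]])

```text
clock: 23.5
position: [0.4676, -0.2546, 0.0059]
ee_rot: [3.113, 0.419, 0.003]
force: [-1.0, 1.1, 5.0]
width: 0.607
gripper_force: 25.0
```

```bash
python3 plan.py .466 -.255 .13 .264
```

```text
turn [ 0.0004 -0.0016  0.0033] shift_after_turn_cm [ -0.16  -0.   -12.41] clock 23.5 pos [ 0.4676 -0.2546  0.0059] F [-1.   1.1  5. ] w 0.607 gf 25.0
```

Gripped at width 56 mm. Lift, turn to the case's yaw and carry it over.

Request:
carry_out(claw=[4.5,4.5,4.5,4.5,4.5,4.5,4.5], delta_pos=[[0,0,-1],[0,0,-2.5],[0,0,-3],[0,0,-3],[0,0,-3],[0,0,0],[0,0,0]], angular=[[0,0,0],[0,0,0],[0,0,0],[0,0,0],[0,0,0.135],[0,0,0],[0,0,0]])

```text
clock: 24.2
position: [0.4675, -0.2548, 0.1315]
ee_rot: [3.134, 0.209, 0.004]
force: [0.5, -0.6, -2.0]
width: 0.607
gripper_force: 25.0
```

```bash
python3 plan.py .457 .2525 .13 .132
```

```text
turn [ 0.0011 -0.0027  0.0015] shift_after_turn_cm [  5.63 -50.43   0.15] clock 24.2 pos [ 0.4675 -0.2548  0.1315] F [ 0.5 -0.6 -2. ] w 0.607 gf 25.0
```

Request:
carry_out(claw=[4.5,4.5,4.5,4.5,4.5,4.5,4.5,4.5,4.5,4.5,4.5,4.5,4.5,4.5,4.5,4.5,4.5,4.5,4.5,4.5], delta_pos=[[0.31,-2.8,0],[0.31,-2.8,0],[0.31,-2.8,0],[0.31,-2.8,0],[0.31,-2.8,0],[0.31,-2.8,0],[0.31,-2.8,0],[0.31,-2.8,0],[0.31,-2.8,0],[0.31,-2.8,0],[0.31,-2.8,0],[0.31,-2.8,0],[0.31,-2.8,0],[0.31,-2.8,0],[0.31,-2.8,0],[0.31,-2.8,0],[0.31,-2.8,0],[0.31,-2.8,0],[0,0,1],[0,0,0]], angular=[[0,0,0],[0,0,0],[0,0,0],[0,0,0],[0,0,0],[0,0,0],[0,0,0],[0,0,0],[0,0,0],[0,0,0],[0,0,0],[0,0,0],[0,0,0],[0,0,0],[0,0,0],[0,0,0],[0,0,0],[0,0,0],[0,0,0],[0,0,0]])

```text
clock: 26.2
position: [0.4546, 0.2517, 0.1185]
ee_rot: [3.132, 0.212, -0.004]
force: [-1.0, 0.5, -1.4]
width: 0.609
gripper_force: 25.0
```

```bash
python3 plan.py .457 .2525 .0419 .132
```

```text
turn [0.0019 0.0024 0.0029] shift_after_turn_cm [ 0.25 -0.05  7.66] clock 26.2 pos [0.4546 0.2517 0.1185] F [-1.   0.5 -1.4] w 0.609 gf 25.0
```

Request:
carry_out(claw=[4.5,4.5,4.5,4.5,4.5,4.5], delta_pos=[[0.18,-0.03,1],[0,0,1],[0,0,1],[0,0,0.8],[0,0,0],[0,0,0]], angular=[[0.001,0.002,0.002],[0,0,0],[0,0,0],[0,0,0],[0,0,0],[0,0,0]])

```text
clock: 26.8
position: [0.458, 0.2528, 0.0826]
ee_rot: [-3.134, -0.204, -0.005]
force: [0.4, -0.3, -0.6]
width: 0.606
gripper_force: 25.0
```

```bash
python3 plan.py .457 .2525 .0419 .132
```

```text
turn [-0.0007 -0.0031 -0.0018] shift_after_turn_cm [-0.1   0.01  4.07] clock 26.8 pos [0.458  0.2528 0.0826] F [ 0.4 -0.3 -0.6] w 0.606 gf 25.0
```

Request:
carry_out(claw=[4.5,4.5,4.5,4.5,4.5,4.5,4.5], delta_pos=[[-0.06,0,1],[0,0,1],[0,0,1],[0,0,0.5],[0,0,0.45],[0,0,0],[0,0,0]], angular=[[0,-0.002,-0.001],[0,0,0],[0,0,0],[0,0,0],[0,0,0],[0,0,0],[0,0,0]])

```text
clock: 27.5
position: [0.4576, 0.2529, 0.0433]
ee_rot: [-3.134, -0.206, -0.002]
force: [-0.8, -0.1, -1.2]
width: 0.607
gripper_force: 25.0
```

```bash
python3 plan.py .457 .2525 .0419 .132
```

```text
turn [-0.0009 -0.0015 -0.0008] shift_after_turn_cm [-0.06  0.03  0.14] clock 27.5 pos [0.4576 0.2529 0.0433] F [-0.8 -0.1 -1.2] w 0.607 gf 25.0
```

Request:
carry_out(claw=[4.5,4.5,4.5,7.5,7.5,7.5,7.5,7.5,7.5,7.5,7.5,7.5,7.5,7.5,7.5], delta_pos=[[0,0,0.1],[0,0,0.05],[0,0,0],[0,0,0],[0,0,0],[0,0,0],[0,0,0],[0,0,-0.5],[0,0,-1.5],[0,0,-2.5],[0,0,-3],[0,0,-2],[0,0,0],[0,0,0],[0,0,0]], angular=[[0,0,0],[0,0,0],[0,0,0],[0,0,0],[0,0,0],[0,0,0],[0,0,0],[0,0,0],[0,0,0],[0,0,0],[0,0,0],[0,0,0],[0,0,-0.13],[0,0,-0.13],[0,0,0]])

```text
clock: 29.0
position: [0.4575, 0.2527, 0.1373]
ee_rot: [-3.08, -0.613, -0.003]
force: [-0.1, -0.1, 0.7]
width: 0.82
gripper_force: 0.0
```

```bash
python3 plan.py .636 -.3085 .12 .392
```

```text
turn [-0.0006 -0.0023  0.0012] shift_after_turn_cm [-4.94 58.68  1.73] clock 29.0 pos [0.4575 0.2527 0.1373] F [-0.1 -0.1  0.7] w 0.82 gf 0.0
```

Request:
carry_out(claw=[7,7,7,7,7,7,7,7,7,7,7,7,7,7,7,7,7,7,7,7], delta_pos=[[-0.27,3.26,0],[-0.27,3.26,0],[-0.27,3.26,0],[-0.27,3.26,0],[-0.27,3.26,0],[-0.27,3.26,0],[-0.27,3.26,0],[-0.27,3.26,0],[-0.27,3.26,0],[-0.27,3.26,0],[-0.27,3.26,0],[-0.27,3.26,0],[-0.27,3.26,0],[-0.27,3.26,0],[-0.27,3.26,0],[-0.27,3.26,0],[-0.27,3.26,0],[-0.27,3.26,0],[0,0,0],[0,0,0]], angular=[[0,0,0],[0,0,0],[0,0,0],[0,0,0],[0,0,0],[0,0,0],[0,0,0],[0,0,0],[0,0,0],[0,0,0],[0,0,0],[0,0,0],[0,0,0],[0,0,0],[0,0,0],[0,0,0],[0,0,0],[0,0,0],[0,0,0],[0,0,0]])

```text
clock: 31.0
position: [0.6358, -0.3089, 0.1358]
ee_rot: [-3.082, -0.603, -0.001]
force: [0.3, 0.4, -0.1]
width: 0.763
gripper_force: 0.0
```

```bash
python3 plan.py .636 -.3085 .018 .392; python3 - <<'E'
from h import *
t=shot('top');s=shot('side')
a=cv2.resize(t['frame'][225:295,140:195,::-1],(440,560),interpolation=cv2.INTER_CUBIC)
b=cv2.resize(s['frame'][250:320,230:295,::-1],(360,388),interpolation=cv2.INTER_CUBIC)
c=cv2.resize(s['frame'][95:173,280:400,::-1],(360,172*360//360),interpolation=cv2.INTER_CUBIC)
cv2.imwrite('pics/g8.png',np.hstack([a,np.vstack([b,c])]))
E
```

```text
turn [-0.0011 -0.001  -0.0053] shift_after_turn_cm [ 0.03 -0.03 11.78] clock 31.0 pos [ 0.6358 -0.3089  0.1358] F [ 0.3  0.4 -0.1] w 0.763 gf 0.0
```

View pics/g8.png

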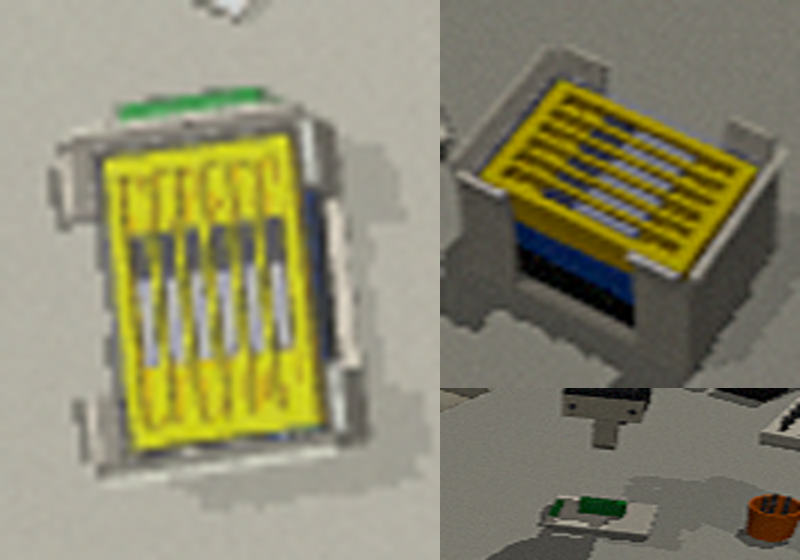

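Yellow is level on top of the stack in the green case. The gripper is over the green lid, whose yaw from its plate edges is about 0.43. I descend.

Request:
carry_out(claw=[5,5,5,5,5,5,5,5,5], delta_pos=[[0.03,-0.03,1],[0,0,2.5],[0,0,2.5],[0,0,2],[0,0,1],[0,0,0.8],[0,0,0.5],[0,0,0],[0,0,0]], angular=[[0,0,-0.038],[0,0,0],[0,0,0],[0,0,0],[0,0,0],[0,0,0],[0,0,0],[0,0,0],[0,0,0]])

```text
clock: 32.0
position: [0.637, -0.3079, 0.0342]
ee_rot: [-3.069, -0.669, -0.004]
force: [0.5, 0.2, 1.0]
width: 0.545
gripper_force: 0.0
```

```bash
python3 plan.py .6365 -.3085 .017 .43;python3 - <<'E'
from h import *
s=shot('side')
cv2.imwrite('pics/g9.png',cv2.resize(s['frame'][100:180,290:400,::-1],(770,560),interpolation=cv2.INTER_CUBIC))
E
```

```text
turn [ 0.0004 -0.0025 -0.0008] shift_after_turn_cm [-0.07  0.04  1.72] clock 32.0 pos [ 0.637  -0.3079  0.0342] F [0.5 0.2 1. ] w 0.545 gf 0.0
```

View pics/g9.png

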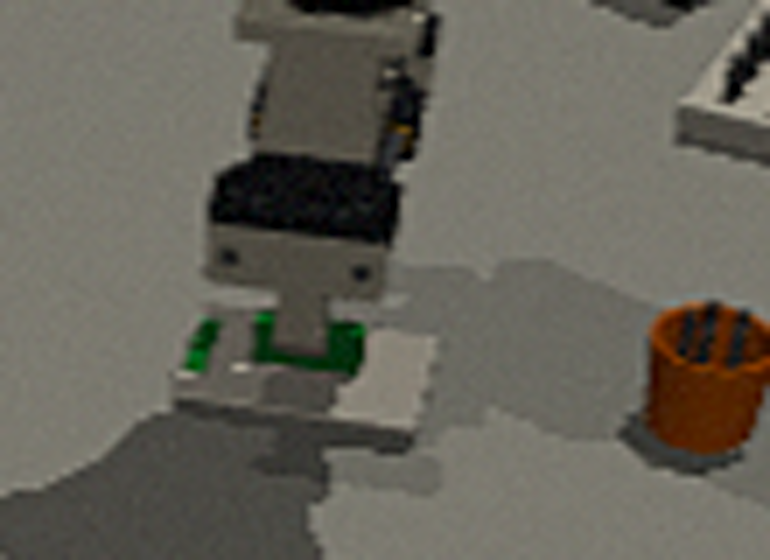

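The finger at crop column 302 is centred on the handle, which spans columns 255–362.

Request:
carry_out(claw=[5,5,5,5,0.6,0.6,0.6,0.6,0.6,0.6,0.6,0.6,0.6,0.6], delta_pos=[[-0.05,0.04,0.6],[0,0,0.6],[0,0,0.4],[0,0,0],[0,0,0],[0,0,0],[0,0,0],[0,0,0],[0,0,0],[0,0,0],[0,0,0],[0,0,0],[0,0,0],[0,0,0]], angular=[[0,-0.002,0],[0,0,0],[0,0,0],[0,0,0],[0,0,0],[0,0,0],[0,0,0],[0,0,0],[0,0,0],[0,0,0],[0,0,0],[0,0,0],[0,0,0],[0,0,0]])

```text
clock: 33.45
position: [0.6363, -0.3083, 0.0175]
ee_rot: [-3.069, -0.669, 0.0]
force: [-0.5, 0.4, 2.4]
width: 0.126
gripper_force: 24.9
```

```bash
python3 plan.py .6365 -.3085 .017 .43
```

```text
turn [-0.0004  0.0002 -0.0008] shift_after_turn_cm [0.01 0.03 0.05] clock 33.45 pos [ 0.6363 -0.3083  0.0175] F [-0.5  0.4  2.4] w 0.126 gf 24.9
```

Request:
carry_out(claw=[0.6,0.6,0.6,0.6,0.6,0.6,0.6,0.6], delta_pos=[[0,0,-1],[0,0,-2.5],[0,0,-3],[0,0,-3],[0,0,-3],[0,0,0],[0,0,0],[0,0,0]], angular=[[0,0,0],[0,0,0],[0,0,0],[0,0,0],[0,0,0.15],[0,0,0.148],[0,0,0],[0,0,0]])

```text
clock: 34.25
position: [0.6358, -0.3081, 0.1421]
ee_rot: [-3.134, -0.213, 0.002]
force: [-0.7, 0.0, -1.1]
width: 0.129
gripper_force: 24.9
```

```bash
python3 plan.py .4565 .2525 .14 .132; python3 - <<'E'
from fit import *
s=shot('side');t=shot('top');o=arm.observe()
for p in(s,t):
  m=region(p,'green_lid',topix(p,o['position']-[0,0,.01]))
  print(m is not None and m.sum())
print(fit([(s,region(s,'green_lid',topix(s,o['position']-[0,0,.01])))],lid,[*o['position'][:2],[.13]],o['position'][2]-.0175))
E
```

```text
turn [-0.0005  0.0014  0.0037] shift_after_turn_cm [-10.4  -57.93   0.21] clock 34.25 pos [ 0.6358 -0.3081  0.1421] F [-0.7  0.  -1.1] w 0.129 gf 24.9
450
525
(array([ 0.63905546, -0.30772236,  0.15718138]), np.float64(0.09928929765886285))
```

Request:
carry_out(claw=[0.6,0.6,0.6,0.6,0.6,0.6,0.6,0.6,0.6,0.6,0.6,0.6,0.6,0.6,0.6,0.6,0.6,0.6,0.6,0.6], delta_pos=[[-0.55,-3.05,0],[-0.55,-3.05,0],[-0.55,-3.05,0],[-0.55,-3.05,0],[-0.55,-3.05,0],[-0.55,-3.05,0],[-0.55,-3.05,0],[-0.55,-3.05,0],[-0.55,-3.05,0],[-0.55,-3.05,0],[-0.55,-3.05,0],[-0.55,-3.05,0],[-0.55,-3.05,0],[-0.55,-3.05,0],[-0.55,-3.05,0],[-0.55,-3.05,0],[-0.55,-3.05,0],[-0.55,-3.05,0],[-0.5,-3.05,0],[0,0,0]], angular=[[0,0,0.003],[0,0,0],[0,0,0],[0,0,0],[0,0,0],[0,0,0],[0,0,0],[0,0,0],[0,0,0],[0,0,0],[0,0,0],[0,0,0],[0,0,0],[0,0,0],[0,0,0],[0,0,0],[0,0,0],[0,0,0],[0,0,0],[0,0,0]])

```text
clock: 36.5
position: [0.4571, 0.2581, 0.1427]
ee_rot: [-3.131, -0.213, 0.001]
force: [0.1, 0.7, -0.1]
width: 0.132
gripper_force: 24.9
```

Request:
carry_out(claw=[0.6,0.6,0.6], delta_pos=[[0,0,1],[0,0,1],[0,0,0]], angular=[[0,0,0],[0,0,0],[0,0,0]])

```text
clock: 36.8
position: [0.4584, 0.251, 0.1206]
ee_rot: [3.133, 0.199, -0.005]
force: [-0.3, -0.0, -0.6]
width: 0.13
gripper_force: 24.9
```

```bash
python3 plan.py .4565 .2525 .0715 .132; python3 - <<'E'
from fit import *
t=shot('top');s=shot('side');o=arm.observe();P=o['position']
im=[]
for p,(x0,y0,w,h) in ((t,(135,215,70,90)),(s,(220,225,80,100))):
  k=6 if p is t else 4.5
  a=cv2.resize(p['frame'][y0:y0+h,x0:x0+w,::-1],None,fx=5.6,fy=5.6,interpolation=cv2.INTER_CUBIC); 
  for q in proj(p,lid,[P[0],P[1],.132],P[2]-.0175): cv2.circle(a,tuple(int(v) for v in ((q+.5-[x0,y0])*5.6)),2,(255,0,255),-1)
  im.append(cv2.copyMakeBorder(a,0,560-a.shape[0],0,0,0))
im=np.hstack(im)
cv2.imwrite('pics/g10.png',im[:, :800]);print(im.shape)
E
```

```text
turn [ 0.0017  0.0033 -0.0054] shift_after_turn_cm [-0.17 -0.17  4.91] clock 36.8 pos [0.4584 0.251  0.1206] F [-0.3 -0.  -0.6] w 0.13 gf 24.9
(560, 840, 3)
```

View pics/g10.png

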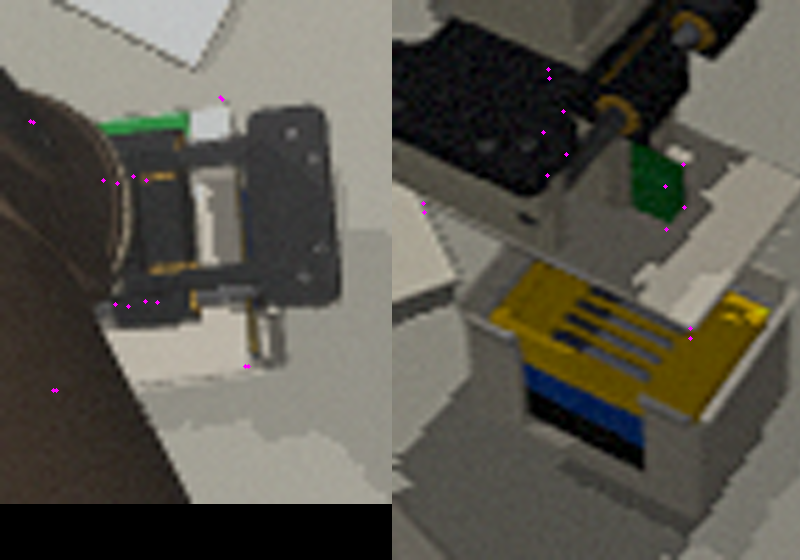

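In the top view the lid's -x edge (row 372) lies about 1–2 mm towards -x of the prediction, and the side view agrees to about 1 px. That is within the 4 mm of play, so I centre on (0.4575, 0.2525) and lower.

Request:
carry_out(claw=[0.6,0.6,0.6,0.6,0.6,0.6], delta_pos=[[-0.05,-0.12,1],[0,0,1],[0,0,1],[0,0,0.6],[0,0,0],[0,0,0]], angular=[[0.001,0.002,-0.006],[0,0,0],[0,0,0],[0,0,0],[0,0,0],[0,0,0]])

```text
clock: 37.5
position: [0.4583, 0.2543, 0.0865]
ee_rot: [-3.133, -0.211, -0.002]
force: [0.2, -0.4, -0.7]
width: 0.127
gripper_force: 24.9
```

```bash
python3 plan.py .4575 .2525 .0715 .134
```

```text
turn [-0.0012 -0.0013  0.0002] shift_after_turn_cm [-0.1   0.16  1.5 ] clock 37.5 pos [0.4583 0.2543 0.0865] F [ 0.2 -0.4 -0.7] w 0.127 gf 24.9
```

Request:
carry_out(claw=[0.6,0.6,0.6,0.6,0.6,0.6,0.6], delta_pos=[[-0.07,0.12,0],[0,0,0.4],[0,0,0.4],[0,0,0.3],[0,0,0.2],[0,0,0],[0,0,0]], angular=[[0,0,0],[0,0,0],[0,0,0],[0,0,0],[0,0,0],[0,0,0],[0,0,0]])

```text
clock: 38.2
position: [0.4578, 0.253, 0.0736]
ee_rot: [-3.133, -0.211, -0.002]
force: [-0.5, -0.0, -0.2]
width: 0.133
gripper_force: 24.9
```

```bash
python3 plan.py .4575 .2525 .0715 .134;python3 - <<'E'
from h import *
t=shot('top');s=shot('side')
a=cv2.resize(t['frame'][225:295,140:195,::-1],(440,560),interpolation=cv2.INTER_CUBIC)
b=cv2.resize(s['frame'][235:325,230:290,::-1],(360,540),interpolation=cv2.INTER_CUBIC)
cv2.imwrite('pics/g11.png',np.hstack([a,cv2.copyMakeBorder(b,0,20,0,0,0)]))
E
```

```text
turn [-0.0012 -0.0015  0.0003] shift_after_turn_cm [-0.04  0.04  0.21] clock 38.2 pos [0.4578 0.253  0.0736] F [-0.5 -0.  -0.2] w 0.133 gf 24.9
```

View pics/g11.png

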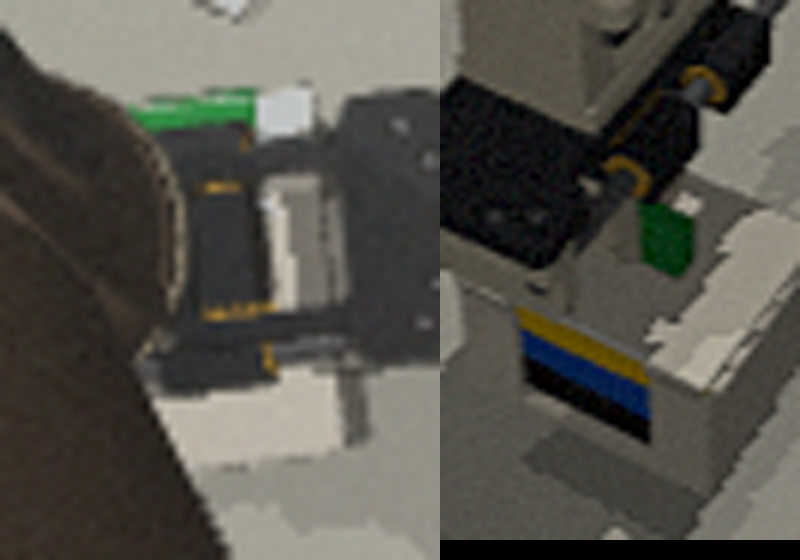

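The plug is entering with no force, but in the top crop a strip of the case's -y wall shows at columns 345–368 beyond the lid's edge at 340. I'll check the expected pixels before seating it.

```bash
python3 - <<'E'
from fit import *
t=shot('top');s=shot('side');P=arm.observe()['position'];print(P)
for nm,p,o,k in (('top',t,[140,225],8),('side',s,[230,235],6)):
  f=lambda q:((q+.5-o)*k).round()
  ex=-.055
  for sy in(-1,1):
    print(nm,'lid -x',sy,f(proj(p,[[-.055,sy*.039,.013],[-.055,sy*.039,.008]],[P[0],P[1],.132],P[2]-.0175)).tolist(),'rim',f(proj(p,[[-.054,sy*.038,.062]],[.4549,.2513,.132])).tolist())
cv2.imwrite('pics/g12.png',np.hstack([cv2.resize(t['frame'][235:295,140:190,::-1],(450,540),interpolation=cv2.INTER_CUBIC),cv2.resize(s['frame'][270:325,225:260,::-1],(344,540),interpolation=cv2.INTER_CUBIC)]))
m=s['frame']; 
E
```

```text
[0.45791576 0.25305858 0.07372414]
top lid -x -1 [[339.0, 447.0], [342.0, 447.0]] rim [[345.0, 455.0]]
top lid -x 1 [[76.0, 480.0], [80.0, 480.0]] rim [[90.0, 486.0]]
side lid -x -1 [[380.0, 232.0], [380.0, 242.0]] rim [[386.0, 248.0]]
side lid -x 1 [[262.0, 392.0], [262.0, 401.0]] rim [[272.0, 403.0]]
```

The visible strip is just the case's outer wall base, which the model puts at column 368. The rim is predicted at 345 and the lid edge at 341, so the lid is centred to about 1–2 mm. I seat it and release.

Request:
carry_out(claw=[0.6,0.6,0.6,0.6], delta_pos=[[0,0.04,0.1],[0,0,0.1],[0,0,0.05],[0,0,0]], angular=[[0,0,0],[0,0,0],[0,0,0],[0,0,0]])

```text
clock: 38.8
position: [0.458, 0.2526, 0.0718]
ee_rot: [-3.133, -0.21, -0.003]
force: [-1.5, -2.0, 9.5]
width: 0.126
gripper_force: 24.9
```

Contact at z=0.0718, as expected for seating (0.0715), at 9.5 N. I release and rise.

Request:
carry_out(claw=[4,4,4,4,5,5,5,5,5,5,5,5,5,5,5,5], delta_pos=[[0,0,0],[0,0,0],[0,0,0],[0,0,0],[0,0,0],[0,0,-0.5],[0,0,-1.5],[0,0,-3],[0,0,-3],[0,0,-2],[0,3,0],[0,3,0],[0,3,0],[0,3,0],[0,3,0],[0,3,0]], angular=[[0,0,0],[0,0,0],[0,0,0],[0,0,0],[0,0,0],[0,0,0],[0,0,0],[0,0,0],[0,0,0],[0,0,0],[0,0,0],[0,0,0],[0,0,0],[0,0,0],[0,0,0],[0,0,0]])

```text
clock: 40.4
position: [0.4819, 0.0729, 0.1713]
ee_rot: [-3.133, -0.211, -0.003]
force: [-0.1, -0.5, -0.7]
width: 0.546
gripper_force: 0.0
```

```bash
python3 - <<'E'
from h import *
print(arm.observe()['position'])
t=shot('top');s=shot('side')
cv2.imwrite('pics/g13.png',np.hstack([cv2.resize(t['frame'][225:305,130:200,::-1],(400,457),interpolation=cv2.INTER_CUBIC),cv2.resize(s['frame'][240:320,225:295,::-1],(400,457),interpolation=cv2.INTER_CUBIC)]))
E
```

```text
[0.48186915 0.07290826 0.171316  ]
```

View pics/g13.png

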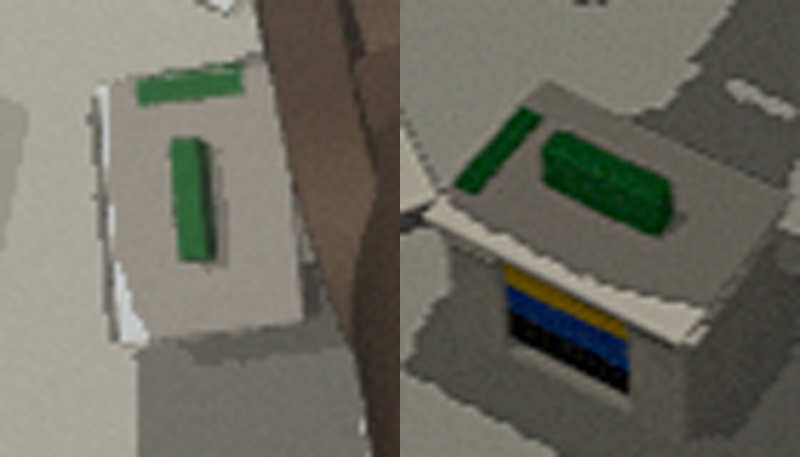

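The lid sits level on the rim over the yellow, blue and black trays, with its +y edge parallel to the case from side-crop (430,215) to (690,340). The robot is clear, so I hand in.

```bash
python3 -c "
from cell import arm
print(arm.sign_off())"
```

```text
the job is handed in; nothing more can be done
None
```

The green-latched case is packed black, blue, then yellow, its green-handled lid looked level on the rim in the last picture, and the job was handed in at about 40 s of the 109 s; I viewed 15 pictures, one over the limit of 14.

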